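# Hang the slotted sample on the display stand

### The arm

A 6-joint arm with a two-finger parallel gripper is mounted at the origin on the work surface. World frame = base frame: x ahead of the robot, y to its left, z up, the work surface at z = 0. Lengths are in mm, angles in rad, forces in N, time in s.
With the tool pointing down it reaches from about 350 to 875 mm from the base axis. Payload 4.2 kg.
Tool frame: the origin (TCP) lies at the very end of the fingers, on their centre line; the grasp point (between the pads) lies 19 mm behind it; z points along the fingers, y is the line along which they close (so a half turn about z gives the same grasp; the last joint's range is limited). The gripper opens to 85 mm and grips with 20 to 120 N. Pads are 22 mm wide; open, the fingers measure 114 mm over their backs; the gripper's body (76 mm by 85 mm) begins 54 mm behind the grasp point. The pads swing forward as they close: fully open they stand 13 mm farther back than shut.
Start: joints at [-1.031, 0.385, 0.008, 0, -1.194, -0.259], TCP at [173.219, -600.495, 201.312] pointing down, gripper open.
Joint ranges: [-3.14, 3.14], [-1.21, 2.06], [-1.07, 1.41], [-3.16, 2.05], [-2.99, -0.16], [-3.1, 3.1]. Speed limits (rad/s): [2.79, 2.79, 3.14, 3.14, 3.14, 3.14].

### API

Orientations are given as a unit quaternion [x, y, z, w].
In Python, from bench import arm, optics gives the robot as it stands. The module is installed in compiled form; this text tells all that it offers.
- The arm moves only by the tool step_arm, never from a script. Its argument "motion" is a list of rows, each an object with "dr": the turn, a rotation vector about the tool's x, y, z in units of 8 degrees (1.0 is 8 degrees), a list of three; "slide": the shift along the tool's x, y, z in mm, a list of three; "jaw": the finger opening in mm, from 0 to 85.4. A call has exactly 8 rows; each row is the pose to reach, as a shift and turn from the pose commanded when the call began, along the tool's axes at that moment; what a row does not reach only later rows make up. A row lasts 1/8 s, in which the tool goes at most 62.5 mm and 10.7 degrees, less where a joint would pass 70% of its speed; a pose out of reach is approached as far as the arm can. A call with a gripper value outside its range is refused whole. The fingers move at their own pace and stop on an object; the grip force is fixed at half the most. Time passes only in rows, so rows that repeat a pose let the fingers close, or fill a call up. It gives the time, the measured TCP pose, the force, the opening and the grip force at its end, in the units of the state.
- arm.read_state(): the state, without advancing time (a new reading comes with each control period).
- optics.get_image(name): name is "scene" or "side" or "wrist"; returns the picture (384x512x3 uint8, blue, green, red); there is no depth.
- optics.camera_info(name): a dict with "camera_matrix" (3x3 intrinsics, pixels), "view" (4x4, takes a point from world to camera coordinates); the wrist camera has in their place "T_tool_cam" (4x4, takes a point from camera to tool coordinates, whose origin is the TCP and whose axes are the flange's). Camera axes: x right, y up, looking along -z (the intrinsics and any distortion apply to the point x, -y, -z); pixel columns grow to the right and rows downward; lengths in mm; the calibration is good to about 2 mm. A picture is of the moment at which its call begins: read the wrist's pose just before it. camera_info takes no time and is no camera call.
- arm.job_done(): hands the job in; it is judged then, once.
The state is a dict: "clock": time; "joints": joint angles; "joint_vel": joint speeds; "joint_efforts": joint torques, N m; "position": TCP position; "ee_rot": TCP orientation; "contact_force": force on the tool from outside, world axes, zero at the start; "wrist_torque": the same for the moment, N m; "gripper_width": finger opening in mm; "grasp_force": force on a finger pad.
Only numpy, scipy, OpenCV 4.12 (cv2) and the standard library are available. Lean on these libraries where they do the work, as an engineer would, in place of code of your own. Each camera call takes 0.05 s, during which the arm holds its last target. There are 200 camera calls.

### The job

Take the wooden plaque with the slot sawn in from its side edge out of the sample rack and hang it on the display stand: slide the slot sideways over the headed pin and let the plaque down so that it hangs freely and straight with the pin at the top of the slot's upright notch. Then swing the stand's wooden keeper round over the plaque's top edge as far as it goes, so that it cannot be lifted off. Leave the other samples and everything else on the table where they are.

Things in the scene. Friction and masses are not known exactly. Their poses are not given: they have to be found in the camera images.
- plaque: Birch plywood plaque standing upright in one of the rack's grooves: 10 mm thick (its x), 100 mm wide (its y), 135 mm tall (its z), 60-130 g. Origin: middle of its lower edge. Widest and tallest of the three samples, the only one with a slot (see its points). The top 47 mm are solid, to be grasped from above across the thickness. It hangs straight from its notch.
- plaque_notch (a point): Point on the plaque (mid-width, mid-thickness, 84 mm above its lower edge) where the pin's axis lies when the pin is at the top of the notch; axes as the plaque's. With the pin in the middle of the channel its axis is 16 mm lower on the plaque. The notch is 14 mm wide (y -7 to +7) and goes up from the channel's inner end to 88 mm above the lower edge.
- slot_mouth (a point): Middle of the slot's mouth in the plaque's +y edge, 68 mm above its lower edge. From here the level channel, 16 mm high (60 to 76 mm above the lower edge), cut through the thickness, runs 57 mm in to y = -7 mm, below the notch: the slot is L-shaped.
- plaque_top (a point): Middle of the plaque's top edge, 135 mm above its lower edge.
- stand: Fixed wooden stand. Origin on the table under the middle of the pin; x along the pin to the post, y left, z up. Base x -45 to +85, y -65 to +105 mm, 15 mm high. Pin post 30 mm wide, 131 mm high, x +11 to +31 mm. Keeper post 24 mm square, 170 mm high, at x +30, y +72 mm. The pin's -y side is open: the plaque comes on from there, moving to +y, slot mouth leading, faces square to the pin.
- pin (a point): Middle of the pin's free length, 115 mm above the table; axes as the stand's. Level steel pin 8 mm in diameter, 22 mm free (x -11 to +11 mm) between the post and a round head on the robot's side, 24 mm in diameter, 7 mm thick, too large to pass the slot. The plaque hangs in that gap, its top edge then 166 mm above the table.
- keeper (a joint): Angle of the keeper, a wooden bar 86 x 18 x 12 mm high turning level on the keeper post, underside 171 mm above the table. 0: it points along the stand's +x, clear of the plaque; it grows clockwise seen from above to its stop at 2.15, where it lies over the hung plaque's top edge, 5 mm above it. Starts at 0 to 0.5. Light friction (0.02 N m); stays where it is left.
- keeper_knob (a point): Middle of the upright round knob on the keeper, 16 mm in diameter, from 183 to 213 mm above the table (this point at 198 mm), 55 mm from the pivot. It can be pinched from above.
- keeper_pivot (a point): Point on the keeper's vertical pivot axis, 198 mm above the table (level with the knob's middle); 30 mm in x and 72 mm in y from the pin in the stand's axes.
- rack: Fixed wooden sample rack 230 (x) x 90 (y) x 37 mm high, origin under its centre. Three grooves 13 mm wide run along its y at x = -65, 0 and +65 mm; the samples stand in them, 12 mm above the table, sunk 25 mm deep, in any order.
- holed_sample: Sample plaque 80 wide x 110 tall x 10 mm with a round hole near its top, standing in the rack; origin at its lower edge. Leave it there.
- plain_sample: Plain square sample 90 x 90 x 10 mm, standing in the rack; origin at its lower edge. Leave it there.
- coasters: Stack of three coasters, 90 mm square, 21 mm high, lying on the table. Leave it.
- sanding_block: Cork sanding block 45 x 85 x 29 mm on the table. Leave it.
- mug: White mug, 80 mm across, 90 mm high. Leave it.
- pen_rest: Small slotted wooden pen rest 110 x 40 x 34 mm with a 135 mm pen lying across it. Leave it.
- varnish_jar: Amber glass jar, 60 mm across, 80 mm high. Leave it.
- glue_brush: Wooden brush 180 mm long lying on the table. Leave it.
There are look-alikes about, which are no part of the job. What is shaped like the plaque but orange or pink is not meant.

How it is judged (in metres and radians):
On the way, in this order (a step that is already met when the one before it is completed fails the run):
1. the plaque hangs on the pin by its notch, let go, with the keeper still open (x of plaque_notch in the frame of pin between -0.009 and 0.009 m and y of plaque_notch in the frame of pin between -0.007 and 0.007 m and z of plaque_notch in the frame of pin between -0.006 and 0.004 m and angle between plaque's own z axis and vertical below 0.15 rad and angle between the x axis of plaque and the x axis of stand, either way round below 0.35 rad and contact force between plaque and stand above 0.2 N and contact force between the fingers and plaque below 0.05 N and value of joint keeper below 1.2 rad), for 0.2 s.
2. the keeper is swung over the plaque to its stop (value of joint keeper above 1.95 rad), for 0.2 s.
At the end, for the whole second after the job is handed in: The plaque hangs from the pin alone and at rest, its notch on the pin (sideways within 7 mm, height within +4/-6 mm, along the pin between post and head), upright within 0.15 rad and square to the pin within 0.35 rad; the keeper is at 1.95 rad or more (x of plaque_notch in the frame of pin between -0.009 and 0.009 m and y of plaque_notch in the frame of pin between -0.007 and 0.007 m and z of plaque_notch in the frame of pin between -0.006 and 0.004 m and angle between plaque's own z axis and vertical below 0.15 rad and angle between the x axis of plaque and the x axis of stand, either way round below 0.35 rad and contact force between plaque and stand above 0.2 N and contact force between the fingers and plaque below 0.05 N and value of joint keeper above 1.95 rad and linear speed of plaque below 0.03 m/s and angular speed of plaque below 0.5 rad/s); the robot touches nothing.
It fails at once if another sample is moved more than 30 mm (distance of any of holed_sample, plain_sample from where it was at the start of the episode above 0.03 m).
It fails at once if something else on the table is moved more than 40 mm (distance of any of coasters, sanding_block, mug, pen_rest, varnish_jar, glue_brush from where it was at the start of the episode above 0.04 m).
It also fails if it takes over 61 s, if anything falls off the work surface, if the arm or the gripper's body presses on something with over 40 N, if the wrist force passes 120 N, or if a joint passes its speed limit or range.

## Working session

There is one attempt and no reset: what is moved stays moved. The work goes in short steps, Python scripts to look and compute and a tool call to move; the robot and the scene stay as the last step left them, time stands still between calls to the robot, and variables do not carry over. Pictures are saved under pics/ and viewed, at most 10 in all, crops included, and the job is handed in when it is done.

Besides the shell and the picture viewer there is one more tool, called by a JSON object that holds its "api" and its "payload", one argument or row to a line. step_arm: Moves the arm, as the interface text tells. Its arguments: {"type":"object","properties":{"motion":{"type":"array","items":{"type":"object","properties":{"dr":{"type":"array","items":{"type":"number"}},"slide":{"type":"array","items":{"type":"number"}},"jaw":{"type":"number"}}}}},"required":["motion"]}

```bash
mkdir -p pics; cat > h.py <<'E'
import numpy as np, cv2
from bench import arm, optics
from scipy.spatial.transform import Rotation as R
def snap(n,f):
    s=arm.read_state(); im=optics.get_image(n); cv2.imwrite(f'pics/{f}.png',im); return s,im
def cam(n,s=None):
    i=optics.camera_info(n); K=np.array(i['camera_matrix'])
    if 'view' in i: V=np.array(i['view'])
    else:
        T=np.eye(4);T[:3,:3]=R.from_quat(s['ee_rot']).as_matrix();T[:3,3]=s['position']
        V=np.linalg.inv(T@np.array(i['T_tool_cam']))
    return K,V,i
def ray(n,uv,s=None):
    K,V,i=cam(n,s); d=np.array(i.get('distortion',i.get('dist_coeffs',np.zeros(5))),float)
    p=cv2.undistortPoints(np.array([[uv]],float),K,d)[0,0]
    C=np.linalg.inv(V); return C[:3,3],C[:3,:3]@np.array([p[0],-p[1],-1])
def atz(n,uv,z,s=None):
    o,d=ray(n,uv,s); return o+d*(z-o[2])/d[2]
def proj(n,P,s=None):
    K,V,i=cam(n,s); d=np.array(i.get('distortion',i.get('dist_coeffs',np.zeros(5))),float)
    P=np.atleast_2d(P); c=P@V[:3,:3].T+V[:3,3]
    return cv2.projectPoints(c*[1,-1,-1],np.zeros(3),np.zeros(3),K,d)[0][:,0]
E
python3 - <<'E'
from h import *
np.set_printoptions(precision=3,suppress=True)
a=snap('scene','s0')[1];b=snap('side','d0')[1];s,c=snap('wrist','w0')
for n in('scene','side','wrist'): print(n,optics.camera_info(n))
cv2.imwrite('pics/all.png',cv2.resize(np.vstack([np.hstack([a,b]),np.hstack([c,c*0])]),(800,600)))
print(s)
E
```

```text
scene {'camera_matrix': array([[385.166,   0.   , 255.817],
       [  0.   , 385.166, 198.323],
       [  0.   ,   0.   ,   1.   ]]), 'view': array([[    0.557,     0.831,    -0.005,  -299.135],
       [   -0.711,     0.48 ,     0.514,   328.928],
       [    0.43 ,    -0.283,     0.858, -1518.565],
       [    0.   ,     0.   ,     0.   ,     1.   ]])}
side {'camera_matrix': array([[475.298,   0.   , 248.534],
       [  0.   , 475.298, 193.738],
       [  0.   ,   0.   ,   1.   ]]), 'view': array([[    0.721,    -0.692,    -0.015,  -391.427],
       [    0.528,     0.537,     0.658,  -361.661],
       [   -0.448,    -0.482,     0.753, -1561.915],
       [    0.   ,     0.   ,     0.   ,     1.   ]])}
wrist {'camera_matrix': array([[318.418,   0.   , 257.056],
       [  0.   , 318.418, 194.857],
       [  0.   ,   0.   ,   1.   ]]), 'T_tool_cam': array([[   0.001,    0.957,    0.289,   72.958],
       [   1.   ,   -0.001,    0.   ,   -0.782],
       [   0.   ,    0.289,   -0.957, -172.931],
       [   0.   ,    0.   ,    0.   ,    1.   ]])}
{'clock': 0.1, 'joints': array([-1.031,  0.385,  0.007, -0.   , -1.194, -0.259]), 'joint_vel': array([-0.001, -0.003,  0.003,  0.003,  0.   ,  0.001]), 'joint_efforts': array([ -0.001, -39.332,  18.893,   4.198,  -0.003,   0.   ]), 'position': array([ 173.05 , -599.952,  200.369]), 'ee_rot': array([-0.14 ,  0.99 ,  0.001, -0.   ]), 'contact_force': array([0.671, 0.178, 0.609]), 'wrist_torque': array([0.031, 0.02 , 0.049]), 'grasp_force': 0.0, 'gripper_width': 85.47938619112432}
```

View pics/all.png

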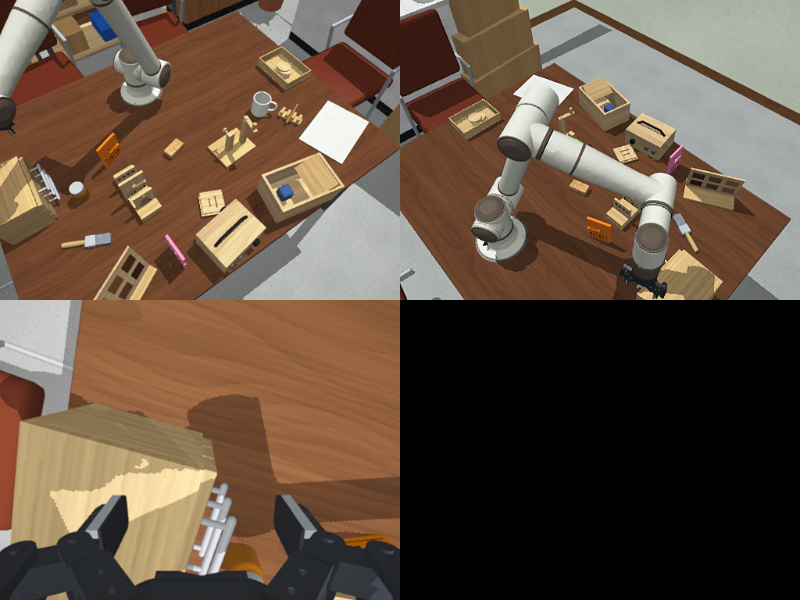

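The picture shows the rack in the scene view at about (175,247), the stand at about (298,183), and orange and pink look-alikes. I'll enlarge both.

```bash
python3 - <<'E'
from h import *
a=cv2.imread('pics/s0.png')
x=a[195:295,130:230];y=a[135:235,250:350]
f=lambda i:cv2.resize(i,(400,400),interpolation=cv2.INTER_CUBIC)
d=cv2.imread('pics/d0.png')
cv2.imwrite('pics/c1.png',np.hstack([f(x),f(y)]))
E
```

```text
(no output)
```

View pics/c1.png

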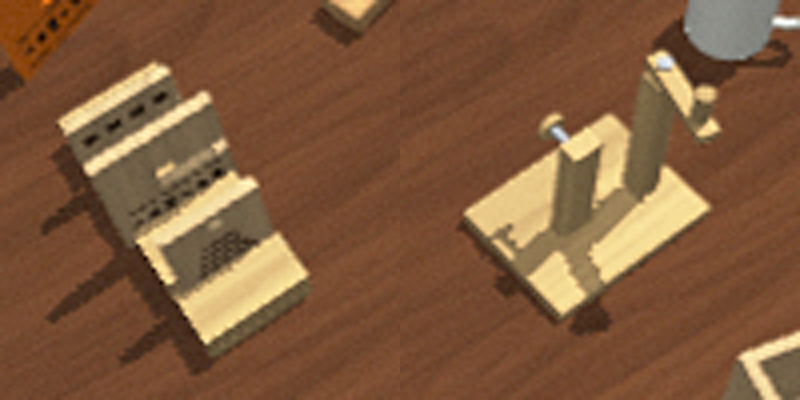

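The left crop shows the rack. The middle sample, with its top edge at crop (85,168)–(207,97), is the widest and tallest and has slot openings near (165,172) and (222,150). The holed sample is nearer the camera and the plain one is at the back. The right crop shows the stand: pin head (550,125), pin post top (588,140), keeper pivot (662,62), knob (705,95).

```bash
python3 - <<'E'
from h import *
np.set_printoptions(precision=1,suppress=True)
L=lambda x,y:(130+x/4-.4,195+y/4-.4); Rr=lambda x,y:(250+(x-400)/4-.4,135+y/4-.4)
for n,p,z in [('topA',L(85,168),147),('topB',L(207,97),147),('backA',L(62,125),102),('backB',L(165,68),102),('frA',L(140,240),122),('frB',L(250,183),122),('rackc1',L(208,340),37),('rackc2',L(305,275),37),
 ('head',Rr(550,125),115),('posttop',Rr(590,140),131),('pivot',Rr(662,62),183),('knobtop',Rr(706,92),213),
 ('base1',Rr(467,213),15),('base2',Rr(557,315),15),('base3',Rr(708,207),15),('base4',Rr(612,115),15)]:
  print(n,atz('scene',p,z))
E
```

```text
topA [ 498.6 -329.2  147. ]
topB [ 496.6 -231.1  147. ]
backA [ 431.4 -327.5  102. ]
backB [ 431. -241.  102.]
frA [ 556.8 -321.4  122. ]
frB [ 561.6 -235.8  122. ]
rackc1 [ 614.  -314.4   37. ]
rackc2 [ 609.9 -229.7   37. ]
head [498.4 148.8 115. ]
posttop [536.6 158.7 131. ]
pivot [535.7 223.6 183. ]
knobtop [592.3 215.3 213. ]
base1 [478.9  82.8  15. ]
base2 [602.5  87.6  15. ]
base3 [589.8 258.   15. ]
base4 [466. 249.  15.]
```

{"api": "step_arm", "payload": {
  "motion": [
    {"dr":[0,0,-1.1],"slide":[-40,20,-40],"jaw":85},
    {"dr":[0,0,-2.3],"slide":[-90,50,-70],"jaw":85},
    {"dr":[0,0,-3.5],"slide":[-145,80,-110],"jaw":85},
    {"dr":[0,0,-4.7],"slide":[-200,110,-130],"jaw":85},
    {"dr":[0,0,-5.9],"slide":[-255,140,-130],"jaw":85},
    {"dr":[0,0,-7.1],"slide":[-310,170,-130],"jaw":85},
    {"dr":[0,0,-8.3],"slide":[-360,195,-130],"jaw":85},
    {"dr":[0,0,-9.36],"slide":[-400,218,-130],"jaw":85}
  ]
}}

```text
clock: 1.15
position: [498.4, -278.3, 331.1]
ee_rot: [0.715, -0.699, -0.0, -0.0]
contact_force: [0.9, -0.3, 0.6]
gripper_width: 84.7
grasp_force: 0.0
```

```bash
python3 - <<'E'
from h import *
np.set_printoptions(precision=3,suppress=True)
s,a=snap('wrist','w1'); s=arm.read_state()
print(s)
cv2.imwrite('pics/w1b.png',cv2.resize(a,(800,600),interpolation=cv2.INTER_CUBIC))
for p in [(498,-329,147),(497,-231,147)]: print(proj('wrist',p,s)*1.5625)
E
```

```text
{'clock': 1.2, 'joints': array([-0.219,  0.234,  0.111, -0.002, -1.447,  0.25 ]), 'joint_vel': array([-0.076, -0.009, -0.04 ,  0.008, -0.012, -0.08 ]), 'joint_efforts': array([  0.376, -38.281,  20.485,   5.099,  -0.438,   0.107]), 'position': array([ 502.291, -274.615,  330.018]), 'ee_rot': array([ 0.718, -0.696, -0.   , -0.001]), 'contact_force': array([ 2.273,  0.226, -0.82 ]), 'wrist_torque': array([-0.081, -0.213,  0.006]), 'grasp_force': 0.0, 'gripper_width': 85.05458530105741}
[[411.757 184.141]]
[[408.202 317.77 ]]
```

View pics/w1b.png

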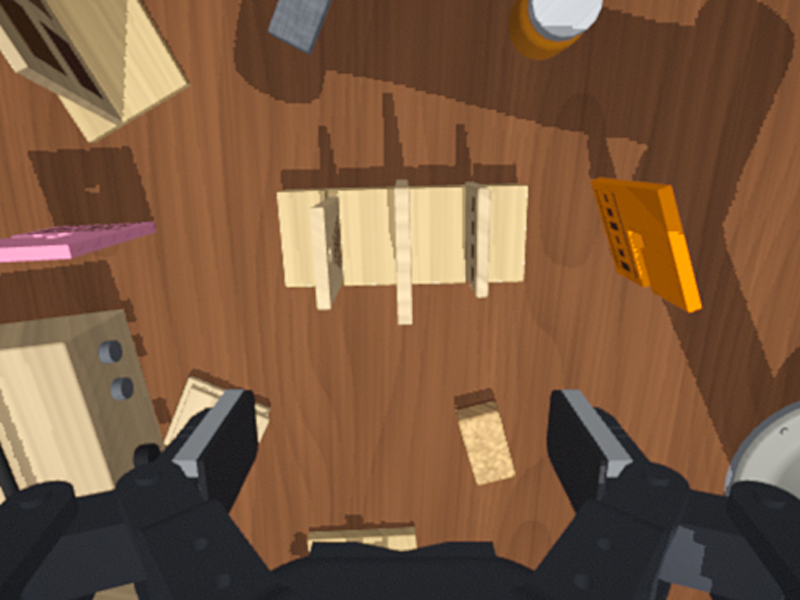

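The wrist view shows three samples in the rack. The centre one has its top edge at (402,182)–(404,322), and the orange decoy is at (650,245). Next I confirm the slot and which side its mouth is on in one enlarged crop.

```bash
python3 - <<'E'
from h import *
np.set_printoptions(precision=1,suppress=True)
s,a=snap('scene','s1'); s,w=snap('wrist','w2');s2=arm.read_state();print(s['position'],s2['position'])
c=a[205:265,140:200]; c=cv2.resize(c,(600,600),interpolation=cv2.INTER_CUBIC); cv2.imwrite('pics/c2.png',c)
# expected for mouth at +y / -y
for sg in (1,-1):
  for y,z in [(0,100),(-7,72),(50,80)]:
    print(sg,y,z,(proj('scene',(502,-280+sg*y,z))[0]-[140,205])*10+5)
b=optics.get_image('side'); np.save('/tmp/x.npy',b)
for u in [(402/1.5625,184/1.5625),(404/1.5625,321/1.5625)]: print(atz('wrist',u,147,s))
E
```

```text
[ 500.1 -276.5  330. ] [ 498.5 -278.1  330.3]
1 0 100 [307.9 313.4]
1 -7 72 [305.3 365.2]
1 50 80 [467.9 258.2]
-1 0 100 [307.9 313.4]
-1 -7 72 [346.7 341.5]
-1 50 80 [170.3 428.1]
[ 501.9 -330.8  147. ]
[ 497.8 -230.3  147. ]
```

View pics/c2.png

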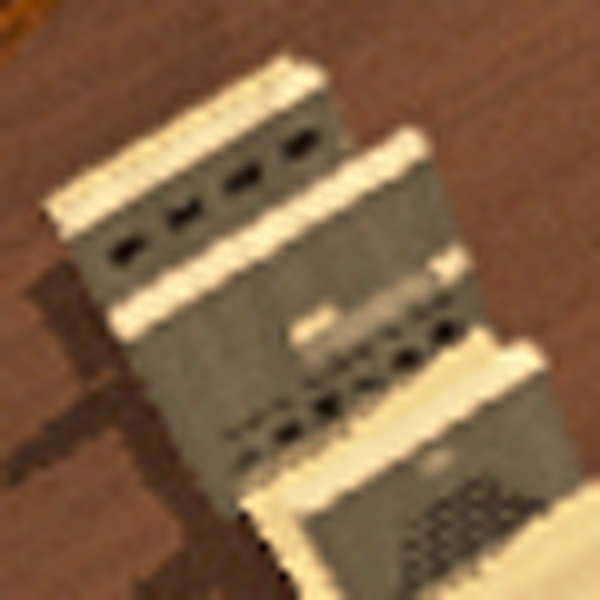

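The slot is confirmed on the middle sample: notch at crop (315,325), channel running right to its mouth at the +y edge (455,262). The plaque's y is therefore world +y and needs no half turn. I'll measure the stand from near before grasping.

{"api": "step_arm", "payload": {
  "motion": [
    {"dr":[0,0,0],"slide":[-40,-3,0],"jaw":85},
    {"dr":[0,0,0],"slide":[-100,-7,0],"jaw":85},
    {"dr":[0,0,0],"slide":[-160,-11,0],"jaw":85},
    {"dr":[0,0,0],"slide":[-220,-15,0],"jaw":85},
    {"dr":[0,0,0],"slide":[-280,-19,0],"jaw":85},
    {"dr":[0,0,0],"slide":[-340,-23,0],"jaw":85},
    {"dr":[0,0,0],"slide":[-390,-27,0],"jaw":85},
    {"dr":[0,0,0],"slide":[-428,-30,0],"jaw":85}
  ]
}}

```text
clock: 2.35
position: [519.7, 148.7, 331.5]
ee_rot: [0.713, -0.702, 0.0, -0.0]
contact_force: [0.5, -0.4, -0.9]
gripper_width: 85.2
grasp_force: 0.0
```

```bash
python3 - <<'E'
from h import *
np.set_printoptions(precision=3,suppress=True)
for i in range(6): optics.get_image('side')
s,a=snap('wrist','w3'); s2=arm.read_state()
np.save('s3.npy',s,allow_pickle=True)
print(s['position'],s2['position'],s['ee_rot'],s['clock'],s['joints'])
cv2.imwrite('pics/w3b.png',cv2.resize(a,(800,600),interpolation=cv2.INTER_CUBIC))
E
```

```text
[519.881 146.671 331.526] [519.92  146.649 331.605] [ 0.712 -0.702  0.     0.   ] 2.65 [ 0.575  0.175  0.037  0.    -1.434 -0.561]
```

View pics/w3b.png

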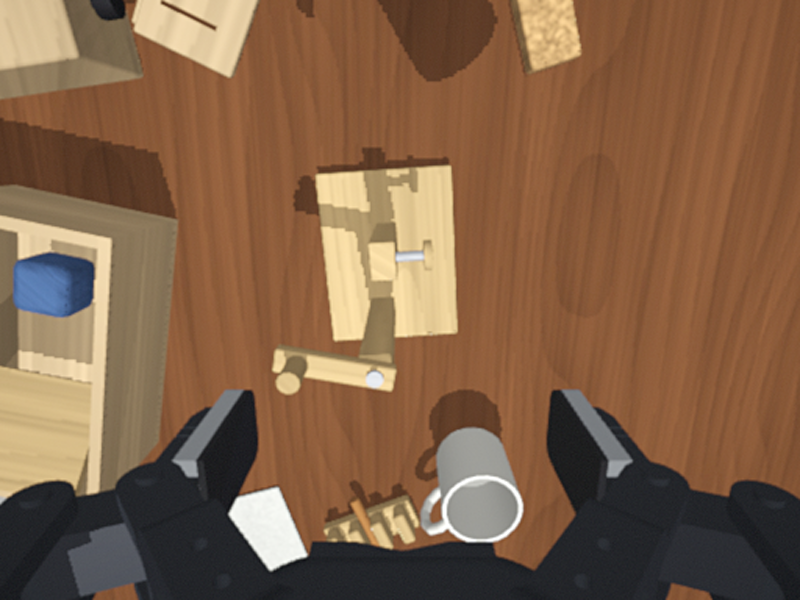

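The stand from above: pin from (397,257) at the post to (424,255) at the head, base corners (316,174), (450,165), (457,333), (332,341), pivot (375,379), knob top (288,383).

```bash
python3 - <<'E'
from h import *
np.set_printoptions(precision=1,suppress=True)
s=np.load('s3.npy',allow_pickle=True).item()
f=lambda x,y,z:atz('wrist',((x+.5)/1.5625-.5,(y+.5)/1.5625-.5),z,s)
B=[f(316,174,15),f(450,165,15),f(457,333,15),f(332,341,15)]
B=np.array(B);print(B,B.mean(0))
print('yaw',[np.degrees(np.arctan2(*(B[a]-B[b])[[1,0]])) for a,b in((0,1),(3,2),(2,1),(3,0))])
print('pin',f(397,257,115),f(424,255,115),'head',f(428,241,115),f(428,270,115))
print('post',np.mean([f(370,242,131),f(394,241,131),f(396,278,131),f(371,281,131)],0))
p=f(375,379,189);k=f(288,381,213);print(p,k,np.linalg.norm((p-k)[:2]),np.degrees(np.arctan2(*(k-p)[[1,0]])))
print(s['gripper_width'])
# plaque check from w2
E
```

```text
[[603.6  91.   15. ]
 [476.4  80.8  15. ]
 [461.8 249.6  15. ]
 [592.6 260.6  15. ]] [533.6 170.5  15. ]
yaw [np.float64(4.610233215407532), np.float64(4.82680053035525), np.float64(94.96478061501219), np.float64(93.72762853029758)]
pin [524.7 150.1 115. ] [503.3 148.2 115. ] head [500.4 137.  115. ] [499.7 160.3 115. ]
post [535.4 150.  131. ]
[538.2 221.5 189. ] [592.7 212.5 213. ] 55.25835407183195 -9.37153707443465
84.71505242376459
```

Pin at about (514.5, 148.8, 115), stand yaw about 4.6°, keeper at about 0.24 rad. These agree with the given sizes. Back to the plaque, lower.

{"api": "step_arm", "payload": {
  "motion": [
    {"dr":[0,0,0],"slide":[40,2,0],"jaw":50},
    {"dr":[0,0,0],"slide":[100,6,0],"jaw":50},
    {"dr":[0,0,-0.1],"slide":[160,10,10],"jaw":50},
    {"dr":[0,0,-0.1],"slide":[220,13,30],"jaw":50},
    {"dr":[0,0,-0.1],"slide":[280,17,50],"jaw":50},
    {"dr":[0,0,-0.19],"slide":[340,21,70],"jaw":50},
    {"dr":[0,0,-0.19],"slide":[390,24,85],"jaw":50},
    {"dr":[0,0,-0.19],"slide":[427,26,92],"jaw":50}
  ]
}}

```text
clock: 3.7
position: [499.2, -282.3, 238.4]
ee_rot: [0.721, -0.693, -0.001, 0.0]
contact_force: [0.3, 0.9, 0.4]
gripper_width: 49.7
grasp_force: 0.0
```

```bash
python3 - <<'E'
from h import *
np.set_printoptions(precision=3,suppress=True)
for i in range(6): optics.get_image('side')
s,a=snap('wrist','w4'); 
np.save('s4.npy',s,allow_pickle=True)
print(s['position'],s['ee_rot'],s['clock'],s['gripper_width'])
cv2.imwrite('pics/w4b.png',cv2.resize(a,(800,600),interpolation=cv2.INTER_CUBIC))
E
```

```text
[ 500.913 -279.059  239.916] [ 0.722 -0.692  0.    -0.   ] 4.0 50.071046783739746
```

View pics/w4b.png

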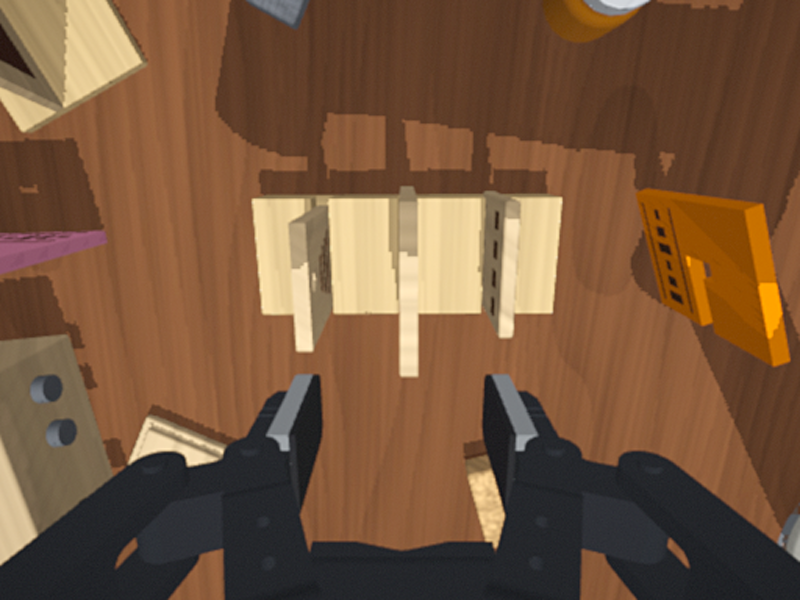

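The plaque's top edge runs from (408,193) to (409,376), between the fingers' lines at (320,…) and (485,…). Both neighbours are clear.

```bash
python3 - <<'E'
from h import *
np.set_printoptions(precision=1,suppress=True)
s=np.load('s4.npy',allow_pickle=True).item()
f=lambda x,y,z:atz('wrist',((x+.5)/1.5625-.5,(y+.5)/1.5625-.5),z,s)
a=f(408.5,376,147);print(a,f(407.5,193,147),f(408,200,147))
# rack corners
B=np.array([f(252,198,37),f(562,196,37),f(554,314,37),f(262,315,37)]);print(B,B.mean(0))
M=R.from_quat(s['ee_rot']).as_matrix();print(np.degrees(np.arctan2(M[1,0],M[0,0])))
E
```

```text
[ 495.7 -230.   147. ] [ 501.2 -334.2  147. ] [ 500.8 -330.6  147. ]
[[ 614.9 -317.8   37. ]
 [ 385.7 -329.4   37. ]
 [ 379.5 -237.9   37. ]
 [ 610.9 -226.7   37. ]] [ 497.7 -278.    37. ]
-87.52751544800432
```

{"api": "step_arm", "payload": {
  "motion": [
    {"dr":[0,0,-0.05],"slide":[1,2.5,20],"jaw":50},
    {"dr":[0,0,-0.05],"slide":[1,2.5,50],"jaw":50},
    {"dr":[0,0,-0.05],"slide":[1,2.5,80],"jaw":50},
    {"dr":[0,0,-0.05],"slide":[1,2.5,105],"jaw":50},
    {"dr":[0,0,-0.05],"slide":[1,2.5,120],"jaw":50},
    {"dr":[0,0,-0.05],"slide":[1,2.5,120],"jaw":50},
    {"dr":[0,0,-0.05],"slide":[1,2.5,120],"jaw":25},
    {"dr":[0,0,-0.05],"slide":[1,2.5,120],"jaw":0}
  ]
}}

```text
clock: 5.05
position: [499.4, -280.4, 120.5]
ee_rot: [0.725, -0.689, 0.001, -0.001]
contact_force: [-0.9, -0.5, 0.3]
gripper_width: 14.2
grasp_force: 0.0
```

{"api": "step_arm", "payload": {
  "motion": [
    {"dr":[0,0,0],"slide":[0,0,0],"jaw":0},
    {"dr":[0,0,0],"slide":[0,0,0],"jaw":0},
    {"dr":[0,0,0],"slide":[0,0,-5],"jaw":0},
    {"dr":[0,0,0],"slide":[0,0,-15],"jaw":0},
    {"dr":[0,0,0],"slide":[0,0,-40],"jaw":0},
    {"dr":[0,0,0],"slide":[0,0,-70],"jaw":0},
    {"dr":[0,0,0],"slide":[0,0,-90],"jaw":0},
    {"dr":[0,0,0],"slide":[0,0,-90],"jaw":0}
  ]
}}

```text
clock: 6.05
position: [499.8, -280.6, 211.8]
ee_rot: [0.725, -0.689, 0.002, -0.001]
contact_force: [0.5, 0.3, 0.3]
gripper_width: -0.0
grasp_force: 0.0
```

```bash
python3 - <<'E'
from h import *
np.set_printoptions(precision=3,suppress=True)
b=[optics.get_image('scene') for i in range(4)][-1]
s,a=snap('wrist','w5'); 
np.save('s5.npy',s,allow_pickle=True)
print(s['position'],s['ee_rot'],s['clock'],s['gripper_width'],s['grasp_force'],s['contact_force'])
M=R.from_quat(s['ee_rot']).as_matrix();print(M)
c=cv2.resize(b[150:280,120:250],(400,400),interpolation=cv2.INTER_CUBIC)
w=cv2.resize(a[100:300,150:350],(400,400),interpolation=cv2.INTER_CUBIC)
cv2.imwrite('pics/c5.png',np.hstack([c,w]))
E
```

```text
[ 498.001 -279.937  208.148] [ 0.725 -0.689 -0.001  0.   ] 6.25 -0.07401396324505319 0.0 [0.827 0.247 0.539]
[[ 0.05  -0.999 -0.002]
 [-0.999 -0.05   0.001]
 [-0.001  0.002 -1.   ]]
```

View pics/c5.png

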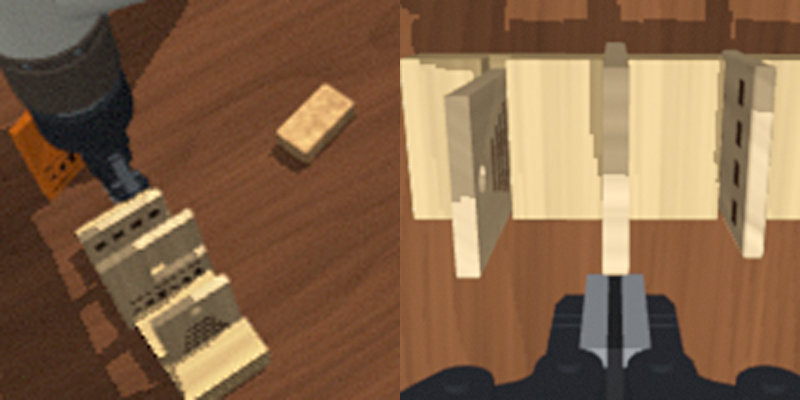

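The fingers closed to 0 and the plaque still stands in the rack, undisturbed. I'll retry slightly deeper and check the grip before lifting.

{"api": "step_arm", "payload": {
  "motion": [
    {"dr":[0,0,0],"slide":[0,0,0],"jaw":50},
    {"dr":[0,0,0],"slide":[0,0,0],"jaw":50},
    {"dr":[0,0,0],"slide":[0,0,10],"jaw":50},
    {"dr":[0,0,0],"slide":[0,0,35],"jaw":50},
    {"dr":[0,0,0],"slide":[0,0,60],"jaw":50},
    {"dr":[0,0,0],"slide":[0,0,80],"jaw":50},
    {"dr":[0,0,0],"slide":[0,0,94],"jaw":50},
    {"dr":[0,0,0],"slide":[0,0,94],"jaw":50}
  ]
}}

```text
clock: 7.3
position: [497.9, -280.0, 114.0]
ee_rot: [0.725, -0.689, -0.001, 0.001]
contact_force: [-0.8, -0.9, 0.4]
gripper_width: 50.0
grasp_force: 0.0
```

```bash
python3 - <<'E'
from h import *
np.set_printoptions(precision=2,suppress=True)
for i in range(4):
  s,b=snap('wrist','w6'); print(s['position'],s['gripper_width'])
d=optics.get_image('side')
u=proj('side',(498,-280,130))[0].astype(int);print(u)
c=cv2.resize(d[max(u[1]-65,0):u[1]+65,u[0]-65:u[0]+65],(400,400),interpolation=cv2.INTER_CUBIC)
w=cv2.resize(b[100:300,150:350],(400,400),interpolation=cv2.INTER_CUBIC)
cv2.imwrite('pics/c6.png',np.hstack([c,w]))
E
```

```text
[ 497.89 -279.99  113.99] 50.00558278486312
[ 498.68 -280.29  115.11] 50.03471297185991
[ 499.13 -280.43  115.79] 49.75792602136281
[ 499.34 -280.48  116.14] 49.689569062189726
[297 243]
```

View pics/c6.png

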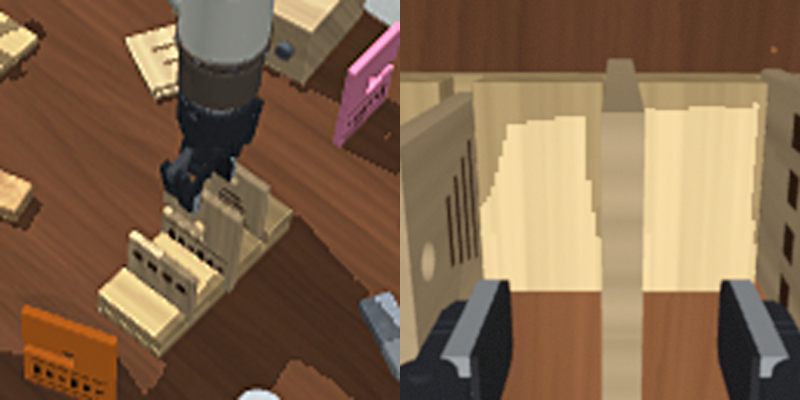

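The wrist crop shows the plaque's top edge at x 600–642, running on between the open pads at (480,330) and (750,330), so the fingers straddle it. Close without lifting.

{"api": "step_arm", "payload": {
  "motion": [
    {"dr":[0,0,0],"slide":[0,0,0],"jaw":30},
    {"dr":[0,0,0],"slide":[0,0,0],"jaw":15},
    {"dr":[0,0,0],"slide":[0,0,0],"jaw":8},
    {"dr":[0,0,0],"slide":[0,0,0],"jaw":5},
    {"dr":[0,0,0],"slide":[0,0,0],"jaw":5},
    {"dr":[0,0,0],"slide":[0,0,0],"jaw":5},
    {"dr":[0,0,0],"slide":[0,0,0],"jaw":5},
    {"dr":[0,0,0],"slide":[0,0,0],"jaw":5}
  ]
}}

```text
clock: 8.55
position: [499.0, -280.3, 115.7]
ee_rot: [0.725, -0.689, 0.0, -0.0]
contact_force: [0.0, 1.1, 4.0]
gripper_width: 5.7
grasp_force: 54.8
```

```bash
python3 - <<'E'
from h import *
np.set_printoptions(precision=2,suppress=True)
for i in range(4):
  s,b=snap('wrist','w7'); print(s['position'],s['gripper_width'],s['grasp_force'],s['contact_force'],s['wrist_torque'])
d=optics.get_image('side')
c=cv2.resize(d[193:273,257:337],(400,400),interpolation=cv2.INTER_CUBIC)
w=cv2.resize(b[100:300,150:350],(400,400),interpolation=cv2.INTER_CUBIC)
cv2.imwrite('pics/c7.png',np.hstack([c,w]))
E
```

```text
[ 498.97 -280.32  115.7 ] 5.703544139282712 54.79965761303902 [0.03 1.11 4.  ] [ 0.24 -0.01 -0.01]
[ 498.97 -280.33  115.7 ] 6.025765463567409 54.8511828482151 [ 0.54 -0.26  6.29] [ 0.22  0.09 -0.05]
[ 498.96 -280.34  115.71] 5.774081641114266 54.90313187241554 [-0.31 -0.11  4.57] [0.31 0.06 0.02]
[ 498.96 -280.34  115.69] 5.9468070001918845 54.9534123390913 [0.37 1.3  4.99] [ 0.26  0.11 -0.01]
```

View pics/c7.png

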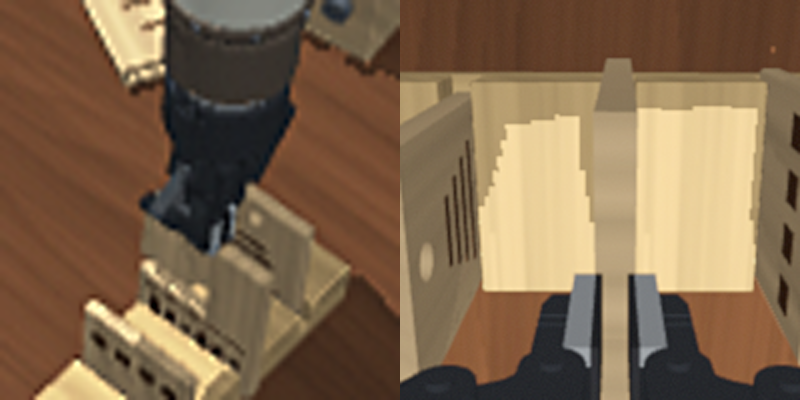

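The pads now touch both faces, at a steady 55 N. Lift gently.

{"api": "step_arm", "payload": {
  "motion": [
    {"dr":[0,0,0],"slide":[0,0,-2],"jaw":5},
    {"dr":[0,0,0],"slide":[0,0,-4],"jaw":5},
    {"dr":[0,0,0],"slide":[0,0,-7],"jaw":5},
    {"dr":[0,0,0],"slide":[0,0,-11],"jaw":5},
    {"dr":[0,0,0],"slide":[0,0,-16],"jaw":5},
    {"dr":[0,0,0],"slide":[0,0,-22],"jaw":5},
    {"dr":[0,0,0],"slide":[0,0,-28],"jaw":5},
    {"dr":[0,0,0],"slide":[0,0,-34],"jaw":5}
  ]
}}

```text
clock: 9.8
position: [498.7, -280.2, 149.9]
ee_rot: [0.725, -0.689, 0.0, -0.0]
contact_force: [0.1, -0.3, -1.6]
gripper_width: 6.2
grasp_force: 53.6
```

{"api": "step_arm", "payload": {
  "motion": [
    {"dr":[0,0,0],"slide":[0,0,-10],"jaw":5},
    {"dr":[0,0,0],"slide":[0,0,-22],"jaw":5},
    {"dr":[0,0,0],"slide":[0,0,-35],"jaw":5},
    {"dr":[0,0,0],"slide":[0,0,-50],"jaw":5},
    {"dr":[0,0,0],"slide":[0,0,-65],"jaw":5},
    {"dr":[0,0,0],"slide":[0,0,-75],"jaw":5},
    {"dr":[0,0,0],"slide":[0,0,-80],"jaw":5},
    {"dr":[0,0,0],"slide":[0,0,-80],"jaw":5}
  ]
}}

```text
clock: 10.8
position: [498.7, -280.1, 229.4]
ee_rot: [0.725, -0.689, 0.0, -0.0]
contact_force: [0.1, -0.7, -1.1]
gripper_width: 6.1
grasp_force: 53.6
```

```bash
python3 - <<'E'
from h import *
np.set_printoptions(precision=2,suppress=True)
for i in range(5): s,b=snap('wrist','w8')
np.save('s8.npy',s,allow_pickle=True)
print(s['position'],s['ee_rot'],s['gripper_width'],s['grasp_force'],s['contact_force'],s['wrist_torque'])
d=snap('side','d8')[1];e=snap('scene','s8')[1]
f=lambda n,i,P,r:(lambda u:cv2.resize(i[max(u[1]-r,0):u[1]+r,max(u[0]-r,0):u[0]+r],(266,266),interpolation=cv2.INTER_CUBIC))(proj(n,P)[0].astype(int))
p=s['position']-[0,0,40]
cv2.imwrite('pics/c8.png',np.hstack([f('side',d,p,50),f('scene',e,p,50),cv2.resize(b,(266,266))]))
print(proj('side',p),proj('scene',p))
E
```

```text
[ 498.36 -280.1   228.65] [ 0.72 -0.69 -0.    0.  ] 6.243493600955123 53.55107702314854 [-0.79 -0.07 -1.03] [ 0.03 -0.04  0.  ]
[[298.74 233.01]] [[163.36 221.03]]
```

View pics/c8.png

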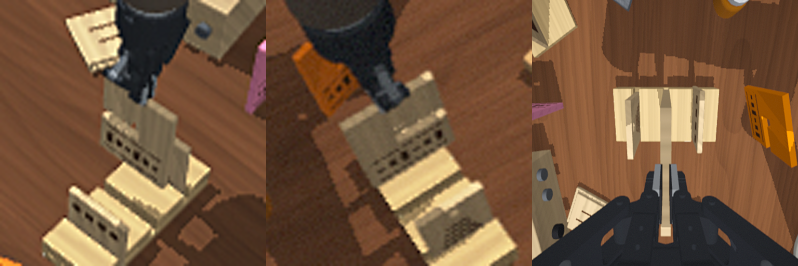

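The plaque is out of the rack, held level between the pads, with a load of about 1 N. The other samples still stand. From here I check numerically.

```bash
python3 - <<'E'
from h import *
np.set_printoptions(precision=1,suppress=True)
s=np.load('s8.npy',allow_pickle=True).item(); b=cv2.imread('pics/w8.png')
M=R.from_quat(s['ee_rot']).as_matrix()
for t in [(-50,0,-31),(50,0,-31),(50,0,104)]: print(t,proj('wrist',s['position']+M@np.array(t),s))
for c in (254,258,262): print(c,[(r,*b[r,c]) for r in range(160,220,3)])
print([(r,*b[r,258]) for r in range(300,370,3)])
print([(c,*b[205,c]) for c in range(236,284,2)])
E
```

```text
(-50, 0, -31) [[258.  339.4]]
(50, 0, -31) [[258.4 155. ]]
(50, 0, 104) [[258.  128.5]]
254 [(160, np.uint8(120), np.uint8(156), np.uint8(178)), (163, np.uint8(123), np.uint8(160), np.uint8(182)), (166, np.uint8(126), np.uint8(163), np.uint8(187)), (169, np.uint8(129), np.uint8(166), np.uint8(189)), (172, np.uint8(130), np.uint8(167), np.uint8(191)), (175, np.uint8(129), np.uint8(167), np.uint8(190)), (178, np.uint8(127), np.uint8(164), np.uint8(187)), (181, np.uint8(126), np.uint8(163), np.uint8(185)), (184, np.uint8(124), np.uint8(161), np.uint8(183)), (187, np.uint8(124), np.uint8(160), np.uint8(183)), (190, np.uint8(126), np.uint8(163), np.uint8(186)), (193, np.uint8(128), np.uint8(166), np.uint8(189)), (196, np.uint8(133), np.uint8(169), np.uint8(193)), (199, np.uint8(132), np.uint8(170), np.uint8(194)), (202, np.uint8(128), np.uint8(167), np.uint8(189)), (205, np.uint8(127), np.uint8(164), np.uint8(187)), (208, np.uint8(121), np.uint8(159), np.uint8(180)), (211, np.uint8(120), np.uint8(156), np.uint8(178)), (214, np.uint8(120), np.uint8(158), np.uint8(179)), (217, np.uint8(123)
[... 3868 characters left out ...]
t8(127), np.uint8(165), np.uint8(187)), (258, np.uint8(126), np.uint8(163), np.uint8(185)), (260, np.uint8(127), np.uint8(164), np.uint8(187)), (262, np.uint8(127), np.uint8(164), np.uint8(187)), (264, np.uint8(127), np.uint8(164), np.uint8(187)), (266, np.uint8(127), np.uint8(165), np.uint8(187)), (268, np.uint8(92), np.uint8(129), np.uint8(163)), (270, np.uint8(55), np.uint8(88), np.uint8(137)), (272, np.uint8(58), np.uint8(91), np.uint8(140)), (274, np.uint8(57), np.uint8(93), np.uint8(143)), (276, np.uint8(61), np.uint8(95), np.uint8(145)), (278, np.uint8(56), np.uint8(91), np.uint8(138)), (280, np.uint8(59), np.uint8(94), np.uint8(143)), (282, np.uint8(57), np.uint8(91), np.uint8(139))]
```

The grasp checks out: the plaque's end is within 1 mm of prediction. Carry it to beside the pin at (523.7, 34, ~200).

{"api": "step_arm", "payload": {
  "motion": [
    {"dr":[0,0,0],"slide":[-20,-3,0],"jaw":5},
    {"dr":[0,0,-0.05],"slide":[-65,-8,0],"jaw":5},
    {"dr":[0,0,-0.1],"slide":[-115,-15,0],"jaw":5},
    {"dr":[0,0,-0.15],"slide":[-165,-22,5],"jaw":5},
    {"dr":[0,0,-0.21],"slide":[-215,-28,10],"jaw":5},
    {"dr":[0,0,-0.21],"slide":[-260,-34,18],"jaw":5},
    {"dr":[0,0,-0.21],"slide":[-297,-39,25],"jaw":5},
    {"dr":[0,0,-0.21],"slide":[-313,-41,29],"jaw":5}
  ]
}}

```text
clock: 12.15
position: [523.4, 36.9, 200.0]
ee_rot: [0.736, -0.677, -0.0, 0.0]
contact_force: [-0.2, -0.4, -0.8]
gripper_width: 6.4
grasp_force: 53.6
```

```bash
cat > rel.py <<'E'
from h import *
import sys
np.set_printoptions(precision=2,suppress=True)
for i in range(6): optics.get_image('side')
s=arm.read_state(); M=R.from_quat(s['ee_rot']).as_matrix()
yaw=np.degrees(np.arctan2(M[1,0],M[0,0]))+90
print(s['clock'],s['position'],'yaw',yaw,s['gripper_width'],s['grasp_force'],s['contact_force'],s['wrist_torque'])
a=np.radians(4.6);Rs=np.array([[np.cos(a),-np.sin(a),0],[np.sin(a),np.cos(a),0],[0,0,1]])
n=s['position']+M@np.array([-.8,0,104-84.3])  # notch
print('notch in pin frame',Rs.T@(n-[514.5,148.8,115]))
for loc in [[float(v) for v in x.split(',')] for x in sys.argv[1:]]:
  print(loc,'slide',M.T@(np.array([514.5,148.8,115])+Rs@loc-n))
E
python3 rel.py 0,-115,16 0,0,16
```

```text
12.45 [523.81  33.72 200.56] yaw 4.5076165647396635 5.974475997763312 53.563135117292404 [ 0.35 -0.55 -0.71] [-0.03 -0.01  0.01]
notch in pin frame [   0.06 -114.66   65.86]
[0.0, -115.0, 16.0] slide [ 0.34  0.07 49.86]
[0.0, 0.0, 16.0] slide [-114.66    0.25   49.86]
```

{"api": "step_arm", "payload": {
  "motion": [
    {"dr":[0,0,0],"slide":[0,0,8],"jaw":5},
    {"dr":[0,0,0],"slide":[0,0,20],"jaw":5},
    {"dr":[0,0,0],"slide":[0,0,32],"jaw":5},
    {"dr":[0,0,0],"slide":[0,0,42],"jaw":5},
    {"dr":[0,0,0],"slide":[0,0,48],"jaw":5},
    {"dr":[0,0,0],"slide":[0,0,50],"jaw":5},
    {"dr":[0,0,0],"slide":[0,0,50],"jaw":5},
    {"dr":[0,0,0],"slide":[0,0,50],"jaw":5}
  ]
}}

```text
clock: 13.45
position: [524.1, 34.6, 150.7]
ee_rot: [0.735, -0.678, 0.0, -0.0]
contact_force: [-0.6, 0.4, -1.4]
gripper_width: 6.0
grasp_force: 53.6
```

```bash
python3 rel.py 0,-55,16 0,0,16; python3 - <<'E'
from h import *
# wrist view: pin bright metal and head near expected?
s,b=snap('wrist','w9')
np.set_printoptions(precision=1,suppress=True)
c=np.cos(np.radians(4.6));q=np.sin(np.radians(4.6))
for x,y,z in [(-18,0,115),(-11,0,115),(11,0,115),(11,-15,131),(11,15,131),(31,-15,131),(31,15,131)]: print((x,y,z),proj('wrist',(514.5+c*x-q*y,148.8+q*x+c*y,z),s))
E
```

```text
13.75 [523.89  34.46 150.45] yaw 4.573276350437055 6.036340372002408 53.56185279786587 [-0.31  0.23 -0.85] [-0.01 -0.01  0.07]
notch in pin frame [   0.19 -113.92   15.75]
[0.0, -55.0, 16.0] slide [-58.92   0.22  -0.24]
[0.0, 0.0, 16.0] slide [-113.92    0.25   -0.24]
(-18, 0, 115) [[280.6 346.4]]
(-11, 0, 115) [[271.8 346.4]]
(11, 0, 115) [[244.2 346.3]]
(11, -15, 131) [[243.1 345.8]]
(11, 15, 131) [[243.6 378.1]]
(31, -15, 131) [[215.9 345.7]]
(31, 15, 131) [[217.4 378. ]]
```

{"api": "step_arm", "payload": {
  "motion": [
    {"dr":[0,0,0],"slide":[-10,0,0],"jaw":5},
    {"dr":[0,0,0],"slide":[-22,0,0],"jaw":5},
    {"dr":[0,0,0],"slide":[-34,0,0],"jaw":5},
    {"dr":[0,0,0],"slide":[-46,0,0],"jaw":5},
    {"dr":[0,0,0],"slide":[-56,0,0],"jaw":5},
    {"dr":[0,0,0],"slide":[-64,0,0],"jaw":5},
    {"dr":[0,0,0],"slide":[-70,0,0],"jaw":5},
    {"dr":[0,0,0],"slide":[-74,0,0],"jaw":5}
  ]
}}

```text
clock: 14.8
position: [517.9, 108.5, 150.3]
ee_rot: [0.735, -0.678, 0.0, 0.0]
contact_force: [-0.0, -0.3, -0.9]
gripper_width: 6.1
grasp_force: 53.6
```

```bash
python3 rel.py 0,0,16
```

```text
15.1 [517.94 107.98 150.32] yaw 4.545507514373753 6.411092720998322 53.560433238744736 [ 0.06  0.26 -0.68] [-0.   -0.02  0.02]
notch in pin frame [  0.15 -40.17  15.62]
[0.0, 0.0, 16.0] slide [-40.17   0.19  -0.38]
```

{"api": "step_arm", "payload": {
  "motion": [
    {"dr":[0,0,0],"slide":[-6,0,0],"jaw":5},
    {"dr":[0,0,0],"slide":[-13,0,0],"jaw":5},
    {"dr":[0,0,0],"slide":[-20,0,0],"jaw":5},
    {"dr":[0,0,0],"slide":[-27,0,0],"jaw":5},
    {"dr":[0,0,0],"slide":[-33,0,0],"jaw":5},
    {"dr":[0,0,0],"slide":[-38,0,0],"jaw":5},
    {"dr":[0,0,0],"slide":[-40,0,0],"jaw":5},
    {"dr":[0,0,0],"slide":[-40,0,0],"jaw":5}
  ]
}}

```text
clock: 16.1
position: [514.7, 148.2, 150.3]
ee_rot: [0.735, -0.678, -0.0, 0.0]
contact_force: [-0.3, 0.5, -0.0]
gripper_width: 6.0
grasp_force: 53.6
```

```bash
python3 rel.py 0,0,16 0,0,0
```

```text
16.4 [514.79 147.93 150.33] yaw 4.554557531005472 5.797708590659346 53.560369312763214 [-0.51 -0.17  0.03] [ 0.03 -0.02 -0.01]
notch in pin frame [ 0.22 -0.09 15.63]
[0.0, 0.0, 16.0] slide [-0.09  0.22 -0.37]
[0.0, 0.0, 0.0] slide [-0.09  0.22 15.63]
```

{"api": "step_arm", "payload": {
  "motion": [
    {"dr":[0,0,0],"slide":[0,0,2],"jaw":5},
    {"dr":[0,0,0],"slide":[0,0,5],"jaw":5},
    {"dr":[0,0,0],"slide":[0,0,8],"jaw":5},
    {"dr":[0,0,0],"slide":[0,0,11],"jaw":5},
    {"dr":[0,0,0],"slide":[0,0,13],"jaw":5},
    {"dr":[0,0,0],"slide":[0,0,13],"jaw":5},
    {"dr":[0,0,0],"slide":[0,0,13],"jaw":5},
    {"dr":[0,0,0],"slide":[0,0,13],"jaw":5}
  ]
}}

```text
clock: 17.4
position: [514.8, 148.1, 137.5]
ee_rot: [0.735, -0.678, 0.0, -0.0]
contact_force: [-0.2, 1.1, -0.5]
gripper_width: 6.0
grasp_force: 53.6
```

```bash
python3 rel.py 0,0,0
```

```text
17.7 [514.78 148.1  137.37] yaw 4.573545958066319 6.451423673293119 53.5621677339077 [ 0.21  0.11 -1.68] [0.07 0.03 0.01]
notch in pin frame [0.23 0.08 2.67]
[0.0, 0.0, 0.0] slide [0.08 0.23 2.67]
```

{"api": "step_arm", "payload": {
  "motion": [
    {"dr":[0,0,0],"slide":[0,0,0.7],"jaw":5},
    {"dr":[0,0,0],"slide":[0,0,1.4],"jaw":5},
    {"dr":[0,0,0],"slide":[0,0,2],"jaw":5},
    {"dr":[0,0,0],"slide":[0,0,2.5],"jaw":5},
    {"dr":[0,0,0],"slide":[0,0,2.5],"jaw":5},
    {"dr":[0,0,0],"slide":[0,0,2.5],"jaw":5},
    {"dr":[0,0,0],"slide":[0,0,2.5],"jaw":5},
    {"dr":[0,0,0],"slide":[0,0,2.5],"jaw":5}
  ]
}}

```text
clock: 18.7
position: [514.8, 148.1, 134.8]
ee_rot: [0.735, -0.678, -0.0, -0.0]
contact_force: [0.1, -0.5, -1.6]
gripper_width: 5.9
grasp_force: 53.6
```

```bash
python3 rel.py 0,0,0
```

```text
19.0 [514.75 148.08 134.81] yaw 4.569454482474811 5.842164165599556 53.555424213409424 [-0.3  -0.17 -1.51] [-0.04 -0.03  0.01]
notch in pin frame [0.19 0.06 0.11]
[0.0, 0.0, 0.0] slide [0.06 0.19 0.11]
```

{"api": "step_arm", "payload": {
  "motion": [
    {"dr":[0,0,0],"slide":[0,0,0.4],"jaw":5},
    {"dr":[0,0,0],"slide":[0,0,0.8],"jaw":5},
    {"dr":[0,0,0],"slide":[0,0,1.2],"jaw":5},
    {"dr":[0,0,0],"slide":[0,0,1.5],"jaw":5},
    {"dr":[0,0,0],"slide":[0,0,1.5],"jaw":5},
    {"dr":[0,0,0],"slide":[0,0,1.5],"jaw":5},
    {"dr":[0,0,0],"slide":[0,0,1.5],"jaw":5},
    {"dr":[0,0,0],"slide":[0,0,1.5],"jaw":5}
  ]
}}

```text
clock: 20.0
position: [515.5, 148.3, 134.4]
ee_rot: [0.735, -0.678, 0.001, -0.001]
contact_force: [-0.2, -0.8, 6.1]
gripper_width: 6.0
grasp_force: 55.2
```

```bash
python3 rel.py 0,0,0
```

```text
20.3 [515.54 148.27 134.41] yaw 4.594026709477504 6.2693934663711435 55.193577110767365 [-0.44 -0.1   5.67] [-0.09  0.25 -0.02]
notch in pin frame [ 1.04  0.19 -0.29]
[0.0, 0.0, 0.0] slide [ 0.19  1.04 -0.3 ]
```

It seats on the pin at the expected height (about 7 N). Ease off slightly and release gently.

{"api": "step_arm", "payload": {
  "motion": [
    {"dr":[0,0,0],"slide":[0,0,-0.5],"jaw":5},
    {"dr":[0,0,0],"slide":[0,0,-0.8],"jaw":8},
    {"dr":[0,0,0],"slide":[0,0,-0.8],"jaw":11},
    {"dr":[0,0,0],"slide":[0,0,-0.8],"jaw":14},
    {"dr":[0,0,0],"slide":[0,0,-0.8],"jaw":18},
    {"dr":[0,0,0],"slide":[0,0,-0.8],"jaw":24},
    {"dr":[0,0,0],"slide":[0,0,-0.8],"jaw":30},
    {"dr":[0,0,0],"slide":[0,0,-0.8],"jaw":34}
  ]
}}

```text
clock: 21.3
position: [514.7, 148.1, 134.1]
ee_rot: [0.735, -0.678, -0.0, 0.0]
contact_force: [0.4, -0.3, 1.0]
gripper_width: 34.2
grasp_force: 0.0
```

{"api": "step_arm", "payload": {
  "motion": [
    {"dr":[0,0,0],"slide":[0,0,0],"jaw":34},
    {"dr":[0,0,0],"slide":[0,0,-5],"jaw":34},
    {"dr":[0,0,0],"slide":[0,0,-15],"jaw":34},
    {"dr":[0,0,0],"slide":[0,0,-30],"jaw":34},
    {"dr":[0,0,0],"slide":[0,0,-50],"jaw":34},
    {"dr":[0,0,0],"slide":[0,0,-75],"jaw":34},
    {"dr":[0,0,0],"slide":[0,0,-100],"jaw":34},
    {"dr":[0,0,0],"slide":[0,0,-110],"jaw":34}
  ]
}}

```text
clock: 22.3
position: [515.5, 148.5, 246.8]
ee_rot: [0.735, -0.678, 0.001, -0.002]
contact_force: [0.1, 1.1, -0.1]
gripper_width: 33.9
grasp_force: 0.0
```

```bash
python3 rel.py; python3 - <<'E'
from h import *
np.set_printoptions(precision=1,suppress=True)
s,b=snap('wrist','w10'); e=snap('scene','s10')[1]; d=snap('side','d10')[1]
c=np.cos(np.radians(4.6));q=np.sin(np.radians(4.6))
L=lambda x,y,z:(514.5+c*x-q*y,148.8+q*x+c*y,z)
# predicted top-edge rectangle in wrist & measured wood mask
P=proj('wrist',[L(-5,-50,166),L(5,-50,166),L(5,50,166),L(-5,50,166)],s);print('pred',P.tolist())
m=((b[...,2]>110)&(b[...,0]>75)).astype(int)
for y in (-45,-30,-15,0,15,30,45):
  u=proj('wrist',L(0,y,166),s)[0];r=int(round(u[1]));cc=int(round(u[0]))
  print(y,u,''.join('#' if v else '.' for v in m[r,cc-25:cc+25]),b[r,cc-24:cc+25:6,2])
for r in range(int(P[:,1].min())-14,int(P[:,1].max())+12,2): print(r,b[r,int(P[:,0].mean())-4:int(P[:,0].mean())+5:4].tolist())
E
```

```text
22.6 [514.18 147.85 243.  ] yaw 4.564944074517513 34.072747355723145 0.0 [ 1.38 -0.7  -0.33] [-0.04  0.03  0.02]
notch in pin frame [ -0.44  -0.14 108.3 ]
pred [[263.6773328339106, 132.89182741580626], [250.76399518360975, 132.88889142667068], [251.3828890681457, 250.16621032581318], [262.9507130381815, 250.16461590438414]]
-45 [257.2 139.4] ################################################## [170 171 171 255 252 241 236 238 238]
-30 [257.2 158.5] ################################################## [143 139 139 252 254 241 238 238 240]
-15 [257.2 176.9] ################################################## [249 250 170 242 248 201 202 217 241]
0 [257.2 194.8] ################################################## [255 247 222 251 251 236 236 237 241]
15 [257.2 212. ] ################################################## [140 146 250 250 250 237 234 236 242]
30 [257.2 228.7] #########.######################################## [145 144 249 247 246 242 231 234 241]
45 [257.2 244.9] ########..........##############.................. [149 132 145 227 240 165 142 141 137]
118 [[100, 142, 167], [100, 14
[... 3260 characters left out ...]
236 [[185, 228, 252], [185, 227, 251], [187, 229, 253]]
238 [[187, 230, 253], [186, 228, 252], [189, 232, 255]]
240 [[186, 228, 252], [185, 227, 251], [188, 231, 255]]
242 [[179, 221, 245], [177, 219, 243], [182, 224, 247]]
244 [[174, 216, 240], [173, 215, 239], [177, 219, 242]]
246 [[176, 217, 241], [176, 217, 241], [179, 221, 244]]
248 [[182, 225, 247], [181, 223, 246], [185, 227, 249]]
250 [[65, 100, 148], [65, 101, 150], [67, 103, 152]]
252 [[59, 94, 145], [63, 99, 150], [63, 100, 151]]
254 [[62, 95, 146], [63, 100, 152], [65, 100, 150]]
256 [[60, 93, 142], [64, 100, 153], [65, 98, 149]]
258 [[59, 94, 143], [64, 100, 153], [62, 97, 147]]
260 [[60, 95, 144], [62, 100, 151], [61, 96, 146]]
```

The hung plaque's top edge lies where predicted, within 1 px at both ends. Now the keeper: move above the knob with the jaws along its arc.

{"api": "step_arm", "payload": {
  "motion": [
    {"dr":[0,0,-1.1],"slide":[-7,-10,0],"jaw":34},
    {"dr":[0,0,-2.3],"slide":[-14,-20,0],"jaw":34},
    {"dr":[0,0,-3.5],"slide":[-22,-31,0],"jaw":34},
    {"dr":[0,0,-4.7],"slide":[-30,-42,0],"jaw":34},
    {"dr":[0,0,-5.9],"slide":[-38,-53,0],"jaw":34},
    {"dr":[0,0,-7.1],"slide":[-46,-64,0],"jaw":34},
    {"dr":[0,0,-8.3],"slide":[-53,-75,0],"jaw":34},
    {"dr":[0,0,-9.5],"slide":[-58.5,-83.5,0],"jaw":34}
  ]
}}

```text
clock: 23.75
position: [593.6, 213.3, 243.3]
ee_rot: [0.997, -0.079, -0.001, 0.0]
contact_force: [-0.3, 1.0, -0.3]
gripper_width: 34.0
grasp_force: 0.0
```

```bash
cat > k.py <<'E'
from h import *
np.set_printoptions(precision=1,suppress=True)
for i in range(6): optics.get_image('side')
s=arm.read_state(); M=R.from_quat(s['ee_rot']).as_matrix()
print(s['clock'],s['position'],'yaw y',np.degrees(np.arctan2(M[1,1],M[0,1])),s['joints'],s['gripper_width'],s['contact_force'])
pv=np.array([538.4,222.0])
def kn(th,z):
  a=np.radians(4.6)-th; return np.array([*(pv+55*np.array([np.cos(a),np.sin(a)])),z])
d=s['position'][:2]-pv;print('keeper pol',np.hypot(*d),np.radians(4.6)-np.arctan2(d[1],d[0]))
E
python3 - <<'E'
from k import *
print(M.T@(kn(.244,189)-s['position']))
E
```

```text
24.05 [593.  212.8 244. ] yaw y -99.54262073257752 [ 0.6  0.4  0.1 -0.  -1.3  0.8] 33.87654266529789 [-0.3  0.1 -1. ]
keeper pol 55.4013146649946 0.2472084619440002
[-0.4 -0.2 55. ]
```

{"api": "step_arm", "payload": {
  "motion": [
    {"dr":[0,0,0],"slide":[0,0,8],"jaw":34},
    {"dr":[0,0,0],"slide":[0,0,20],"jaw":34},
    {"dr":[0,0,0],"slide":[0,0,32],"jaw":34},
    {"dr":[0,0,0],"slide":[0,0,44],"jaw":34},
    {"dr":[0,0,0],"slide":[0,0,52],"jaw":34},
    {"dr":[0,0,0],"slide":[0,0,54],"jaw":34},
    {"dr":[0,0,0],"slide":[0,0,54],"jaw":28},
    {"dr":[0,0,0],"slide":[0,0,54],"jaw":23}
  ]
}}

```text
clock: 25.05
position: [593.7, 213.2, 190.7]
ee_rot: [0.997, -0.082, 0.0, -0.0]
contact_force: [0.4, -0.7, 0.2]
gripper_width: 23.0
grasp_force: 0.0
```

```bash
python3 - <<'E'
from k import *
p0=s['position']; th0=.247
for e in (1.2,2.17):
  print('to',e)
  for t in np.linspace(th0,e,9)[1:]:
    # positive dr about tool z (down) = clockwise
    print(np.round((t-th0)/np.radians(8),2),M.T@(kn(t,p0[2])-p0))
  p0=kn(e,p0[2]); M=M@R.from_rotvec([0,0,e-th0]).as_matrix(); th0=e
E
```

```text
25.35 [593.4 213.1 190.3] yaw y -99.4331334532703 [ 0.6  0.4  0.   0.  -1.2  0.8] 23.10079655991236 [0.9 0.2 0.2]
keeper pol 55.72611044082491 0.24137868151313896
to 1.2
0.85 [-1.1  6.8 -0. ]
1.71 [-2.3 13.3 -0. ]
2.56 [-4.2 19.5 -0. ]
3.41 [-6.9 25.5 -0. ]
4.27 [-10.3  31.1  -0. ]
5.12 [-14.3  36.3  -0. ]
5.97 [-18.8  41.   -0. ]
6.83 [-24.   45.1  -0. ]
to 2.17
0.87 [-0.4  6.7 -0. ]
1.74 [-1.6 13.2 -0. ]
2.61 [-3.6 19.6 -0. ]
3.47 [-6.4 25.6 -0. ]
4.34 [-9.9 31.3 -0. ]
5.21 [-14.   36.5  -0. ]
6.08 [-18.7  41.2  -0. ]
6.95 [-24.   45.3  -0. ]
```

{"api": "step_arm", "payload": {
  "motion": [
    {"dr":[0,0,0.85],"slide":[-1,6.8,0],"jaw":23},
    {"dr":[0,0,1.7],"slide":[-2.3,13.3,0],"jaw":23},
    {"dr":[0,0,2.55],"slide":[-4.2,19.5,0],"jaw":23},
    {"dr":[0,0,3.4],"slide":[-6.9,25.5,0],"jaw":23},
    {"dr":[0,0,4.25],"slide":[-10.3,31,0],"jaw":23},
    {"dr":[0,0,5.1],"slide":[-14.3,36.3,0],"jaw":23},
    {"dr":[0,0,5.95],"slide":[-18.8,41,0],"jaw":23},
    {"dr":[0,0,6.8],"slide":[-24,45,0],"jaw":23}
  ]
}}

```text
clock: 26.35
position: [562.2, 172.4, 190.2]
ee_rot: [0.848, -0.53, 0.0, -0.0]
contact_force: [-0.5, -0.7, 0.0]
gripper_width: 23.1
grasp_force: 0.0
```

```bash
python3 - <<'E'
from k import *
p0=s['position']; th0=1.2
print('wanted knob',M.T@(kn(2.14,p0[2])-p0),M.T@(kn(2.2,p0[2])-p0))
E
```

```text
26.65 [562.5 172.8 190.2] yaw y -153.7496132116574 [ 0.6  0.3 -0.1  0.  -1.1 -0.1] 22.888613056122527 [-0.5 -0.9  0.5]
keeper pol 54.84002612551657 1.1953924779061627
wanted knob [-22.7  44.5  -0. ] [-25.5  46.4  -0. ]
```

{"api": "step_arm", "payload": {
  "motion": [
    {"dr":[0,0,0.87],"slide":[-0.5,6.7,0],"jaw":23},
    {"dr":[0,0,1.74],"slide":[-1.6,13.2,0],"jaw":23},
    {"dr":[0,0,2.6],"slide":[-3.6,19.6,0],"jaw":23},
    {"dr":[0,0,3.47],"slide":[-6.4,25.6,0],"jaw":23},
    {"dr":[0,0,4.3],"slide":[-9.9,31.3,0],"jaw":23},
    {"dr":[0,0,5.2],"slide":[-14,36.5,0],"jaw":23},
    {"dr":[0,0,6.1],"slide":[-18.7,41.2,0],"jaw":23},
    {"dr":[0,0,6.95],"slide":[-24,45.3,0],"jaw":23}
  ]
}}

```text
clock: 27.65
position: [511.1, 174.4, 190.1]
ee_rot: [-0.503, 0.864, -0.0, 0.0]
contact_force: [0.8, 0.7, -0.2]
gripper_width: 23.1
grasp_force: 0.0
```

{"api": "step_arm", "payload": {
  "motion": [
    {"dr":[0,0,0],"slide":[0,1,0],"jaw":23},
    {"dr":[0,0,0],"slide":[0,2,0],"jaw":23},
    {"dr":[0,0,0],"slide":[0,3,0],"jaw":23},
    {"dr":[0,0,0],"slide":[0,3.5,0],"jaw":23},
    {"dr":[0,0,0],"slide":[0,3.5,0],"jaw":23},
    {"dr":[0,0,0],"slide":[0,3.5,0],"jaw":23},
    {"dr":[0,0,0],"slide":[0,3.5,0],"jaw":23},
    {"dr":[0,0,0],"slide":[0,3.5,0],"jaw":23}
  ]
}}

```text
clock: 28.65
position: [508.0, 175.9, 190.1]
ee_rot: [-0.504, 0.864, 0.0, 0.0]
contact_force: [0.5, -0.4, -0.2]
gripper_width: 22.8
grasp_force: 0.0
```

```bash
python3 k.py
```

```text
28.95 [508.  175.9 190.1] yaw y 150.56793564978014 [ 0.6  0.2 -0.2 -0.  -1.1 -1.1] 22.82716330144157 [0.2 0.8 0.7]
keeper pol 55.237569720723776 2.2338214103573546
```

{"api": "step_arm", "payload": {
  "motion": [
    {"dr":[0,0,0],"slide":[0,0.5,0],"jaw":23},
    {"dr":[0,0,0],"slide":[0,1,0],"jaw":23},
    {"dr":[0,0,0],"slide":[0,1.5,0],"jaw":23},
    {"dr":[0,0,0],"slide":[0,2,0],"jaw":23},
    {"dr":[0,0,0],"slide":[0,2,0],"jaw":23},
    {"dr":[0,0,0],"slide":[0,2,0],"jaw":23},
    {"dr":[0,0,0],"slide":[0,2,0],"jaw":23},
    {"dr":[0,0,0],"slide":[0,2,0],"jaw":23}
  ]
}}

```text
clock: 29.95
position: [506.3, 176.8, 190.1]
ee_rot: [-0.504, 0.864, 0.0, 0.0]
contact_force: [1.2, 0.7, -0.0]
gripper_width: 23.0
grasp_force: 0.0
```

```bash
python3 k.py
```

```text
30.25 [506.3 176.8 190.1] yaw y 150.56757513130486 [ 0.6  0.2 -0.2 -0.  -1.1 -1.2] 23.04516664327778 [0.9 0.2 0.2]
keeper pol 55.42433136999298 2.2695444064491657
```

{"api": "step_arm", "payload": {
  "motion": [
    {"dr":[0,0,0],"slide":[0,0,0],"jaw":20},
    {"dr":[0,0,0],"slide":[0,0,0],"jaw":18},
    {"dr":[0,0,0],"slide":[0,0,0],"jaw":16},
    {"dr":[0,0,0],"slide":[0,0,0],"jaw":15},
    {"dr":[0,0,0],"slide":[0,0,0],"jaw":14},
    {"dr":[0,0,0],"slide":[0,0,0],"jaw":14},
    {"dr":[0,0,0],"slide":[0,0,0],"jaw":14},
    {"dr":[0,0,0],"slide":[0,0,0],"jaw":14}
  ]
}}

```text
clock: 31.25
position: [506.3, 176.8, 190.1]
ee_rot: [-0.504, 0.864, -0.0, -0.0]
contact_force: [0.2, -0.3, 0.1]
gripper_width: 13.8
grasp_force: 0.0
```

```bash
python3 k.py
```

```text
31.55 [506.3 176.8 190.1] yaw y 150.5677013070795 [ 0.6  0.2 -0.2 -0.  -1.1 -1.2] 14.429493063616917 [-0.4 -0.2  0.2]
keeper pol 55.42395177537493 2.2696995078915374
```

{"api": "step_arm", "payload": {
  "motion": [
    {"dr":[0,0,0],"slide":[0,0,0],"jaw":13},
    {"dr":[0,0,0],"slide":[0,0,0],"jaw":12},
    {"dr":[0,0,0],"slide":[0,0,0],"jaw":11},
    {"dr":[0,0,0],"slide":[0,0,0],"jaw":10},
    {"dr":[0,0,0],"slide":[0,0,0],"jaw":10},
    {"dr":[0,0,0],"slide":[0,0,0],"jaw":10},
    {"dr":[0,0,0],"slide":[0,0,0],"jaw":10},
    {"dr":[0,0,0],"slide":[0,0,0],"jaw":10}
  ]
}}

```text
clock: 32.55
position: [506.3, 176.8, 190.1]
ee_rot: [-0.504, 0.864, -0.0, -0.0]
contact_force: [-0.5, 0.4, -0.3]
gripper_width: 9.4
grasp_force: 0.0
```

```bash
python3 k.py; python3 -c "
from h import *
print(arm.read_state()['grasp_force']); cv2.imwrite('pics/s11.png',optics.get_image('scene'));cv2.imwrite('pics/w11.png',optics.get_image('wrist'))"
```

```text
32.85 [506.3 176.9 190.1] yaw y 150.56807479210556 [ 0.6  0.2 -0.2  0.  -1.1 -1.2] 10.02132195615614 [0.2 0.4 1. ]
keeper pol 55.409853493182815 2.2695108271460995
0.0
```

The jaws close past the knob, so it is not between them. Rise and find the keeper angle with image code.

{"api": "step_arm", "payload": {
  "motion": [
    {"dr":[0,0,0],"slide":[0,0,-8],"jaw":10},
    {"dr":[0,0,0],"slide":[0,0,-22],"jaw":10},
    {"dr":[0,0,0],"slide":[0,0,-40],"jaw":10},
    {"dr":[0,0,0],"slide":[0,0,-60],"jaw":10},
    {"dr":[0,0,0],"slide":[0,0,-80],"jaw":10},
    {"dr":[0,0,0],"slide":[0,0,-100],"jaw":10},
    {"dr":[0,0,0],"slide":[0,0,-115],"jaw":10},
    {"dr":[0,0,0],"slide":[0,0,-120],"jaw":10}
  ]
}}

```text
clock: 33.95
position: [506.6, 177.1, 311.6]
ee_rot: [-0.504, 0.864, 0.0, 0.001]
contact_force: [0.1, -0.3, 0.1]
gripper_width: 10.2
grasp_force: 0.0
```

```bash
python3 - <<'E'
from k import *
s,b=snap('wrist','w12'); _,e=snap('scene','s12'); _,d=snap('side','d12')
np.save('s12.npy',s,allow_pickle=True)
wood=lambda i:((i[...,0].astype(int)>105)&(i[...,2]>150))
for n,im in(('wrist',b),('scene',e),('side',d)):
  m=wood(im)
  out=[]
  for th in np.arange(0,2.3,.1):
    v=[];a=np.radians(4.6)-th;u=np.array([np.cos(a),np.sin(a)]);w=np.array([-u[1],u[0]])
    for r in np.linspace(20,68,13):
      for t in (-6,0,6):
        q=proj(n,[*(pv+r*u+t*w),183],s)[0];x,y=np.round(q).astype(int)
        if 0<=x<512 and 0<=y<384: v.append(m[y,x])
    out.append((round(th,1),round(float(np.mean(v)),2) if v else None,len(v)))
  print(n,out)
E
```

```text
34.25 [505.9 176.7 309.3] yaw y 150.56821001933434 [ 0.6  0.2 -0.  -0.  -1.4 -1.2] 9.983748925481006 [-0.1 -0.3  0.5]
keeper pol 55.73600104315979 2.272909117419344
wrist [(np.float64(0.0), 0.36, 39), (np.float64(0.1), 0.51, 39), (np.float64(0.2), 0.56, 39), (np.float64(0.3), 0.56, 39), (np.float64(0.4), 0.44, 39), (np.float64(0.5), 0.26, 39), (np.float64(0.6), 0.18, 39), (np.float64(0.7), 0.08, 39), (np.float64(0.8), 0.05, 39), (np.float64(0.9), 0.05, 39), (np.float64(1.0), 0.03, 39), (np.float64(1.1), 0.08, 39), (np.float64(1.2), 0.13, 39), (np.float64(1.3), 0.26, 39), (np.float64(1.4), 0.49, 39), (np.float64(1.5), 0.64, 39), (np.float64(1.6), 0.9, 39), (np.float64(1.7), 0.85, 39), (np.float64(1.8), 0.74, 39), (np.float64(1.9), 0.62, 39), (np.float64(2.0), 0.49, 39), (np.float64(2.1), 0.41, 39), (np.float64(2.2), 0.36, 39)]
scene [(np.float64(0.0), 0.41, 39), (np.float64(0.1), 0.49, 39), (np.float64(0.2), 0.62, 39), (np.float64(0.3), 0.54, 39), (np.float64(0.4), 0.44, 39), (np.float64(0.5), 0.31, 39), (np.float64(0.6), 0.15, 39), (np.float64(0.7), 0.13, 39), (np.float64(0.8), 0.05,
[... 370 characters left out ...]
.23, 39), (np.float64(2.2), 0.13, 39)]
side [(np.float64(0.0), 0.36, 39), (np.float64(0.1), 0.51, 39), (np.float64(0.2), 0.67, 39), (np.float64(0.3), 0.64, 39), (np.float64(0.4), 0.44, 39), (np.float64(0.5), 0.28, 39), (np.float64(0.6), 0.18, 39), (np.float64(0.7), 0.1, 39), (np.float64(0.8), 0.05, 39), (np.float64(0.9), 0.05, 39), (np.float64(1.0), 0.0, 39), (np.float64(1.1), 0.0, 39), (np.float64(1.2), 0.0, 39), (np.float64(1.3), 0.0, 39), (np.float64(1.4), 0.0, 39), (np.float64(1.5), 0.0, 39), (np.float64(1.6), 0.0, 39), (np.float64(1.7), 0.0, 39), (np.float64(1.8), 0.0, 39), (np.float64(1.9), 0.0, 39), (np.float64(2.0), 0.03, 39), (np.float64(2.1), 0.13, 39), (np.float64(2.2), 0.26, 39)]
```

The keeper is still at about 0.25 rad, so the tips passed above the knob. They reach less far than the TCP when open, which also explains the first missed grasp. Repeat about 18 mm lower.

{"api": "step_arm", "payload": {
  "motion": [
    {"dr":[0,0,-1.3],"slide":[-9,-7,0],"jaw":34},
    {"dr":[0,0,-2.6],"slide":[-18,-14,10],"jaw":34},
    {"dr":[0,0,-3.9],"slide":[-28,-22,20],"jaw":34},
    {"dr":[0,0,-5.2],"slide":[-38,-30,32],"jaw":34},
    {"dr":[0,0,-6.5],"slide":[-48,-38,44],"jaw":34},
    {"dr":[0,0,-7.8],"slide":[-58,-46,55],"jaw":34},
    {"dr":[0,0,-9.1],"slide":[-67,-53,65],"jaw":34},
    {"dr":[0,0,-10.4],"slide":[-74,-58,69],"jaw":34}
  ]
}}

```text
clock: 35.4
position: [593.2, 212.8, 239.7]
ee_rot: [0.951, -0.308, -0.001, 0.001]
contact_force: [0.1, -0.3, 0.2]
gripper_width: 33.8
grasp_force: 0.0
```

```bash
python3 - <<'E'
from k import *
print(M.T@(kn(.244,171)-s['position']), 'turn to -99.4')
E
```

```text
35.7 [593.  212.7 241.5] yaw y -126.34776457336912 [ 0.6  0.4  0.1  0.  -1.3  0.3] 34.15226236627689 [0.5 0.7 0.7]
keeper pol 55.369438191288594 0.24881445795709495
[-0.5 -0.  70.5] turn to -99.4
```

{"api": "step_arm", "payload": {
  "motion": [
    {"dr":[0,0,-1.2],"slide":[0,0,0],"jaw":34},
    {"dr":[0,0,-2.4],"slide":[0,0,8],"jaw":34},
    {"dr":[0,0,-3.37],"slide":[0,0,20],"jaw":34},
    {"dr":[0,0,-3.37],"slide":[0,0,36],"jaw":34},
    {"dr":[0,0,-3.37],"slide":[0,0,52],"jaw":34},
    {"dr":[0,0,-3.37],"slide":[0,0,64],"jaw":34},
    {"dr":[0,0,-3.37],"slide":[0,0,70],"jaw":34},
    {"dr":[0,0,-3.37],"slide":[0,0,70],"jaw":34}
  ]
}}

```text
clock: 36.7
position: [593.1, 212.7, 170.6]
ee_rot: [0.997, -0.081, -0.0, 0.0]
contact_force: [0.8, -0.2, 0.1]
gripper_width: 34.2
grasp_force: 0.0
```

{"api": "step_arm", "payload": {
  "motion": [
    {"dr":[0,0,0],"slide":[0,0,0],"jaw":26},
    {"dr":[0,0,0],"slide":[0,0,0],"jaw":20},
    {"dr":[0,0,0],"slide":[0,0,0],"jaw":16},
    {"dr":[0,0,0],"slide":[0,0,0],"jaw":13},
    {"dr":[0,0,0],"slide":[0,0,0],"jaw":10},
    {"dr":[0,0,0],"slide":[0,0,0],"jaw":8},
    {"dr":[0,0,0],"slide":[0,0,0],"jaw":8},
    {"dr":[0,0,0],"slide":[0,0,0],"jaw":8}
  ]
}}

```text
clock: 37.7
position: [593.5, 213.0, 171.7]
ee_rot: [0.997, -0.081, 0.001, -0.0]
contact_force: [-0.2, 0.5, 3.8]
gripper_width: 13.1
grasp_force: 58.7
```

```bash
python3 k.py; python3 -c "
from h import *
print(arm.read_state()['grasp_force'])"
```

```text
38.0 [593.5 213.  171.7] yaw y -99.2610742669288 [ 0.6  0.4 -0.   0.  -1.1  0.8] 13.121454902079128 [0.2 1.1 5.2]
keeper pol 55.880697747440855 0.24230861021386874
58.77210974693298
```

Now the knob is pinched (59 N). Loosen a little and sweep.

{"api": "step_arm", "payload": {
  "motion": [
    {"dr":[0,0,0],"slide":[0,0,0],"jaw":18},
    {"dr":[0,0,0.97],"slide":[-1,7.5,0],"jaw":18},
    {"dr":[0,0,1.95],"slide":[-2.6,15,0],"jaw":18},
    {"dr":[0,0,2.9],"slide":[-5.2,22,0],"jaw":18},
    {"dr":[0,0,3.9],"slide":[-8.7,28.8,0],"jaw":18},
    {"dr":[0,0,4.9],"slide":[-13.2,35,0],"jaw":18},
    {"dr":[0,0,5.85],"slide":[-18.2,40.3,0],"jaw":18},
    {"dr":[0,0,6.8],"slide":[-24,45,0],"jaw":18}
  ]
}}

```text
clock: 39.0
position: [561.2, 171.7, 169.7]
ee_rot: [0.848, -0.53, -0.001, 0.001]
contact_force: [1.2, 0.9, -0.3]
gripper_width: 18.0
grasp_force: 0.3
```

```bash
python3 k.py
```

```text
39.3 [562.1 172.2 170.6] yaw y -153.5937479993833 [ 0.6  0.3 -0.1 -0.  -1.1 -0.1] 18.15936617774786 [ 0.2  1.  -0.8]
keeper pol 55.17650449554923 1.2069741639403455
```

{"api": "step_arm", "payload": {
  "motion": [
    {"dr":[0,0,0.87],"slide":[-0.5,6.7,0],"jaw":18},
    {"dr":[0,0,1.74],"slide":[-1.6,13.2,0],"jaw":18},
    {"dr":[0,0,2.6],"slide":[-3.6,19.6,0],"jaw":18},
    {"dr":[0,0,3.47],"slide":[-6.4,25.6,0],"jaw":18},
    {"dr":[0,0,4.3],"slide":[-9.9,31.3,0],"jaw":18},
    {"dr":[0,0,5.2],"slide":[-14,36.5,0],"jaw":18},
    {"dr":[0,0,6.1],"slide":[-18.7,41.2,0],"jaw":18},
    {"dr":[0,0,6.8],"slide":[-23,44.7,0],"jaw":18}
  ]
}}

```text
clock: 40.3
position: [511.9, 173.1, 170.9]
ee_rot: [-0.514, 0.858, -0.0, -0.0]
contact_force: [1.0, -0.3, 0.3]
gripper_width: 18.3
grasp_force: 0.2
```

{"api": "step_arm", "payload": {
  "motion": [
    {"dr":[0,0,0],"slide":[0,0.5,0],"jaw":18},
    {"dr":[0,0,0],"slide":[0,1,0],"jaw":18},
    {"dr":[0,0,0],"slide":[0,1.5,0],"jaw":18},
    {"dr":[0,0,0],"slide":[0,2,0],"jaw":18},
    {"dr":[0,0,0],"slide":[0,2,0],"jaw":18},
    {"dr":[0,0,0],"slide":[0,2,0],"jaw":18},
    {"dr":[0,0,0],"slide":[0,2,0],"jaw":18},
    {"dr":[0,0,0],"slide":[0,2,0],"jaw":18}
  ]
}}

```text
clock: 41.3
position: [510.1, 174.0, 171.1]
ee_rot: [-0.515, 0.857, 0.0, -0.0]
contact_force: [1.7, -0.8, 0.5]
gripper_width: 18.0
grasp_force: 0.2
```

```bash
python3 k.py
```

```text
41.6 [510.2 174.  171.1] yaw y 151.92880824563278 [ 0.6  0.3 -0.2  0.  -1.1 -1.1] 18.070515286931204 [-0.1 -0.7 -0.2]
keeper pol 55.71438310780173 2.182717875486267
```

{"api": "step_arm", "payload": {
  "motion": [
    {"dr":[0,0,0],"slide":[0,0.7,0],"jaw":18},
    {"dr":[0,0,0],"slide":[0,1.4,0],"jaw":18},
    {"dr":[0,0,0],"slide":[0,2,0],"jaw":18},
    {"dr":[0,0,0],"slide":[0,2.5,0],"jaw":18},
    {"dr":[0,0,0],"slide":[0,3,0],"jaw":18},
    {"dr":[0,0,0],"slide":[0,3,0],"jaw":18},
    {"dr":[0,0,0],"slide":[0,3,0],"jaw":18},
    {"dr":[0,0,0],"slide":[0,3,0],"jaw":18}
  ]
}}

```text
clock: 42.6
position: [509.5, 174.4, 171.3]
ee_rot: [-0.514, 0.858, -0.001, 0.001]
contact_force: [7.7, -5.8, -4.0]
gripper_width: 17.8
grasp_force: 4.9
```

The stop is reached: about 10 N against the push, and the tool no longer follows. Open, back off and rise.

{"api": "step_arm", "payload": {
  "motion": [
    {"dr":[0,0,0],"slide":[0,-2.5,0],"jaw":18},
    {"dr":[0,0,0],"slide":[0,-2.5,0],"jaw":26},
    {"dr":[0,0,0],"slide":[0,-2.5,0],"jaw":34},
    {"dr":[0,0,0],"slide":[0,-2.5,-8],"jaw":34},
    {"dr":[0,0,0],"slide":[0,-2.5,-25],"jaw":34},
    {"dr":[0,0,0],"slide":[0,-2.5,-50],"jaw":34},
    {"dr":[0,0,0],"slide":[0,-2.5,-80],"jaw":34},
    {"dr":[0,0,0],"slide":[0,-2.5,-110],"jaw":34}
  ]
}}

```text
clock: 43.6
position: [509.5, 174.4, 282.8]
ee_rot: [-0.515, 0.857, 0.0, 0.0]
contact_force: [1.0, -0.4, 0.1]
gripper_width: 34.2
grasp_force: 0.0
```

```bash
python3 - <<'E'
from k import *
s,b=snap('wrist','w14'); _,e=snap('scene','s14'); _,d=snap('side','d14')
wood=lambda i:((i[...,0].astype(int)>105)&(i[...,2]>150))
for n,im in(('wrist',b),('scene',e),('side',d)):
  m=wood(im); out=[]
  for th in (0,.2,.3,.5,1,1.5,1.8,1.9,2,2.1,2.2):
    v=[];a=np.radians(4.6)-th;u=np.array([np.cos(a),np.sin(a)]);w=np.array([-u[1],u[0]])
    for r in np.linspace(20,68,13):
      for t in (-6,0,6):
        x,y=np.round(proj(n,[*(pv+r*u+t*w),183],s)[0]).astype(int)
        v.append(m[y,x] if 0<=x<512 and 0<=y<384 else 0)
    out.append((th,round(float(np.mean(v)),2)))
  print(n,out)
# plaque: top edge ends visible past the keeper, compared with scene view just after hanging
o=cv2.imread('pics/s10.png')
c=np.cos(np.radians(4.6));q=np.sin(np.radians(4.6))
for y in (-45,-35,-25,-15):
  L=(514.5-q*y,148.8+c*y,166); x,yy=np.round(proj('scene',L)[0]).astype(int); print(y,o[yy,x],e[yy,x])
E
```

```text
43.9 [509.1 174.1 280.3] yaw y 151.92838036525106 [ 0.6  0.2 -0.1 -0.  -1.3 -1.1] 34.09888946761939 [ 0.1  0.1 -0. ]
keeper pol 56.18026418294443 2.2000295944620385
wrist [(0, 0.05), (0.2, 0.0), (0.3, 0.0), (0.5, 0.0), (1, 0.03), (1.5, 0.59), (1.8, 0.87), (1.9, 0.82), (2, 0.74), (2.1, 0.79), (2.2, 0.87)]
scene [(0, 0.0), (0.2, 0.0), (0.3, 0.0), (0.5, 0.05), (1, 0.03), (1.5, 0.03), (1.8, 0.23), (1.9, 0.36), (2, 0.41), (2.1, 0.62), (2.2, 0.56)]
side [(0, 0.0), (0.2, 0.0), (0.3, 0.0), (0.5, 0.0), (1, 0.0), (1.5, 0.1), (1.8, 0.18), (1.9, 0.18), (2, 0.21), (2.1, 0.38), (2.2, 0.44)]
-45 [187 243 255] [126 167 197]
-35 [189 244 255] [189 242 255]
-25 [168 225 246] [168 224 246]
-15 [172 231 250] [172 230 249]
```

The keeper is at its stop (best fit 2.1–2.2), the plaque's top edge is unchanged, and the gripper is clear. Hand in.

```bash
python3 -c "
from bench import arm
print(arm.job_done())"
```

```text
the job is handed in; nothing more can be done
None
```

I hung the plaque on the pin by its notch, swung the keeper to its stop over the plaque's top edge, and handed the job in at about 44 s; the hand-in returned no verdict.

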